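Load the round substrate into the vacuum station

ROBOT

A 6-joint arm with a two-finger parallel gripper is mounted at the origin on the work surface. World frame = base frame: x ahead of the robot, y to its left, z up, the work surface at z = 0. Lengths are in m, angles in rad, forces in N, time in s.
With the tool pointing down it reaches from about 0.25 to 0.775 m from the base axis. Payload 8.9 kg.
Tool frame: the origin (TCP) lies at the very end of the fingers, on their centre line; the grasp point (between the pads) lies 19 mm behind it; z points along the fingers, y is the direction in which the jaws open and shut (so a half turn about z gives the same grasp; the last joint's range is limited). The gripper opens to 85 mm and grips with 20 to 120 N. Pads are 22 mm wide; open, the fingers measure 114 mm over their backs; the gripper's body (76 mm by 85 mm) begins 54 mm behind the grasp point. The pads swing forward as they close: fully open they stand 13 mm farther back than shut.
Start: joints at [-0.139, 0.291, -0.153, 1.127, 0, 1.431], TCP at [0.525, 0, 0.231] pointing down, gripper open.
Joint ranges: [-2.52, 2.52], [-0.91, 1.74], [-1.3, 1.37], [-1.96, 2.02], [-1.52, 1.47], [-3.14, 3.14]. Speed limits (rad/s): [2.22, 2.22, 2.79, 3.14, 3.14, 3.14].

INTERFACE

Orientations are given as a 3x3 rotation matrix whose columns are the frame's x, y, z axes.
In Python, from bench import read_state, eyes, workorder gives the robot as it stands.
- The arm moves only by the shell command python3 -m crank 'ROWS' [FORCE]. ROWS is JSON, a list of rows, each a list of 7 numbers: the shift along the tool's x, y, z in units of 60 mm (1.0 is 60 mm), then the turn, a rotation vector about the tool's x, y, z in units of 10 degrees (1.0 is 10 degrees), then the opening, from 0 (shut) to 1 (fully open). In form: [[x, y, z, rx, ry, rz, fingers], ...]. A call has 1 to 5 rows; each row is the pose to reach, as a shift and turn from the pose commanded when the call began, along the tool's axes at that moment; what a row does not reach only later rows make up. A row lasts 1/8 s, in which the tool goes at most 62.5 mm and 10.7 degrees, less where a joint would pass 70% of its speed; a pose out of reach is approached as far as the arm can. A call with a gripper value outside its range is refused whole. The fingers move at their own pace and stop on an object; FORCE is the grip in N (left out, the last holds). Time passes only in rows, so rows that repeat a pose let the fingers close. It gives the time, the measured TCP pose, the force and the opening at its end, in the units of the state.
- read_state(): the state, without advancing time (a new reading comes with each control period).
- eyes.camera(name): name is "scene" or "side" or "wrist"; returns the picture (400x640x3 uint8, red, green, blue); there is no depth.
- eyes.get_calibration(name): a dict with "intrinsics" (3x3 intrinsics, pixels), "view" (4x4, takes a point from world to camera coordinates); the wrist camera has in their place "tool_from_camera" (4x4, takes a point from camera to tool coordinates, whose origin is the TCP and whose axes are the flange's). Camera axes: x right, y down, z forward; pixel columns grow to the right and rows downward; lengths in m; the calibration is good to about 2 mm. A picture is of the moment at which its call begins: read the wrist's pose just before it. get_calibration takes no time and is no camera call.
- workorder.job_done(): hands the job in, once; it reports no verdict.
The state is a dict: "clock": time; "joints": joint angles; "joint_vel": joint speeds; "tau": joint torques, N m; "tcp_pos": TCP position; "tool_rot": TCP orientation; "contact_force": force on the tool from outside, world axes, zero at the start; "ft_torque": the same for the moment, N m; "opening": opening from 0.0 (shut) to 1.0 (fully open).
Only numpy, scipy, OpenCV 4.12 (cv2) and the standard library are available. Lean on these libraries where they do the work, as an engineer would, in place of code of your own. Each camera call takes 0.05 s, during which the arm holds its last target.

TASK

Push the substrate carrier that holds the round steel disc along its rollers, fully home against the stop of the bay at the end of its lane. Do not lift it, and leave the carrier with the square plate where it stands.

Things in the scene. Friction and masses are not known exactly. Their poses are not given: they have to be found in the camera images.
- round_carrier: White block, 100 mm wide (x), 110 long (y, along the lane), 45 tall, 0.4-0.85 kg, a steel DISC (84 mm across, 6 mm proud) fixed on top. Origin: centre of its underside, on the rollers. Stands in either lane, 185-295 mm short of its stop; push the middle of its rear (-y) end face. It rolls with about 1 N of drag and stops within a few mm when let go.
- square_carrier: The same white block (100 x 110 x 45 mm) but with a SQUARE steel plate (66 mm, 6 mm proud) on top, in the other lane. Origin: centre of its underside. To be left alone.
- station: Fixed; origin at table height, middle of its base plate; y along the lanes towards the bays, x across; yaw within 7 degrees. Two lanes, centred at x = -66 and +66 mm: 10 rollers (24 mm thick, tops 52 mm above the table, y = -222 to +198) between rails 106 mm apart inside, 66 mm above the table. Lanes are open at the -y end. Beyond the bays: a chamber, centre y = +355 mm, 260 across, 148 high.
- bays (a point): Point midway between the two bays, on the plane of their stops, at roller-top height: station x = 0, y = +210 mm; axes as the station's. Each lane ends in an open-topped steel bay, 90 mm deep, 106 wide inside, walls 105 mm above the table, its end wall the stop. A carrier fully home touches the stop: its origin is 55 mm before this plane, its rear end 110 mm before it, 20 mm outside the bay.
Not all that is in view belongs to the job. What is shaped like the round_carrier but brown is not meant.

How it is judged:
At the end, for the whole second after the job is handed in: The carrier with the round disc stands at rest and level on its rollers in the bay of its lane, its front within 12 mm of the stop; the carrier with the square plate is within 20 mm of where it stood (y of round_carrier in the frame of station above 0.143 m and z of round_carrier in the frame of station between 0.045 and 0.06 m and angle between the y axis of round_carrier and the y axis of station, either way round below 0.17 rad and angle between round_carrier's own z axis and vertical below 0.1 rad and linear speed of round_carrier below 0.01 m/s and distance of square_carrier from where it was at the start of the episode below 0.02 m); the robot touches nothing.
It fails at once if the round carrier was lifted more than 18 mm off its rollers (height (world z) of round_carrier above 0.07 m).
It fails at once if the carrier with the square plate was moved more than 20 mm (distance of square_carrier from where it was at the start of the episode above 0.02 m).
It also fails if it takes over 40 s, if anything falls off the work surface, if the arm or the gripper's body presses on something with over 40 N, if the wrist force passes 120 N, or if a joint passes its speed limit or range.

## Working session

There is one attempt and no reset: what is moved stays moved. The work goes in short steps, Python scripts to look and compute and a shell command to move; the robot and the scene stay as the last step left them, time stands still between calls to the robot, and variables do not carry over. Pictures are saved under pics/ and viewed, and the job is handed in when it is done.

```bash
ls; mkdir -p pics
python3 - <<'E'
from bench import read_state, eyes
import cv2
s=read_state();print(s['clock'],s['tcp_pos'],s['tool_rot'],s['contact_force'],s['opening'])
for n in ('scene','side'):
    cv2.imwrite(f'pics/{n}0.png',eyes.camera(n)[:,:,::-1]); c=eyes.get_calibration(n);print(c)
print(eyes.get_calibration('wrist'))
E
```

```text
pics
0.0 [5.24573406e-01 8.16043755e-05 2.30740230e-01] [[-1.83243246e-05  9.99999203e-01 -1.26216792e-03]
 [ 9.99999982e-01  1.85644863e-05  1.90265699e-04]
 [ 1.90288978e-04 -1.26216441e-03 -9.99999185e-01]] [ 0.01382101 -0.08668026  0.53019528] 1.0011253060779979
{'intrinsics': array([[388.3311503 ,   0.        , 318.32530842],
       [  0.        , 388.3311503 , 193.42435141],
       [  0.        ,   0.        ,   1.        ]]), 'view': array([[-0.36881216,  0.92938653, -0.01477402,  0.24407959],
       [ 0.52275944,  0.19425374, -0.83005304, -0.22446706],
       [-0.76857021, -0.31385691, -0.55748872,  1.34046267],
       [ 0.        ,  0.        ,  0.        ,  1.        ]])}
{'intrinsics': array([[410.44645061,   0.        , 323.89218194],
       [  0.        , 410.44645061, 198.48960573],
       [  0.        ,   0.        ,   1.        ]]), 'view': array([[ 0.99027313, -0.1388599 , -0.00877771, -0.55000877],
       [-0.10104054, -0.67432671, -0.73148773,  0.06477007],
       [ 0.09565527,  0.72525956, -0.6817981 ,  0.89910207],
       [ 0.        ,  0.        ,  0.        ,  1.        ]])}
{'intrinsics': array([[323.42879498,   0.        , 319.0925312 ],
       [  0.        , 323.42879498, 196.24735174],
       [  0.        ,   0.        ,   1.        ]]), 'tool_from_camera': array([[-7.41920736e-04, -9.45664050e-01, -3.25144514e-01,
         8.27012473e-02],
       [ 9.99999429e-01, -9.51591524e-04,  4.85831913e-04,
        -9.08409954e-04],
       [-7.68838537e-04, -3.25143968e-01,  9.45664216e-01,
        -1.40885599e-01],
       [ 0.00000000e+00,  0.00000000e+00,  0.00000000e+00,
         1.00000000e+00]])}
```

View pics/scene0.png

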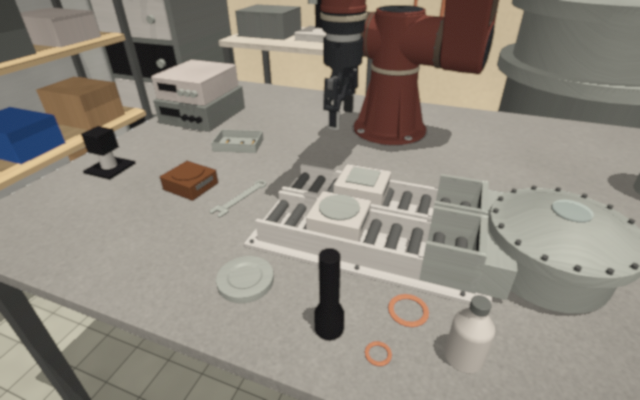

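View pics/side0.png

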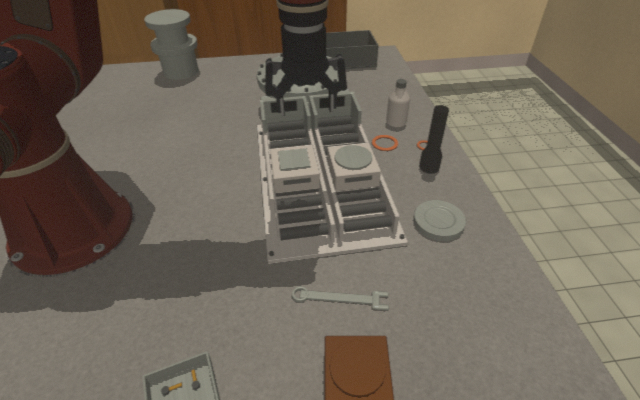

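The scene view shows a white carrier with a round plate at about (338,208), in the near lane. One with a square plate stands in the far lane at (363,181), and a brown lookalike lies at (189,180), off the station. In the side view these are at (352,158), (295,161) and (358,375). The white one with the round disc fits the description. Next I'll confirm it in a crop and measure.

```bash
cat > h.py <<'E'
import numpy as np, cv2
from bench import read_state, eyes
def ray(n,u,v):
    c=eyes.get_calibration(n);K=c['intrinsics']
    d=np.linalg.inv(K)@[u,v,1]
    V=c['view']; R=V[:3,:3]; return -R.T@V[:3,3], R.T@d
def onz(n,u,v,z):
    o,d=ray(n,u,v); return o+d*(z-o[2])/d[2]
E
python3 - <<'E'
import cv2,numpy as np
a=cv2.imread('pics/side0.png')[80:260,240:410]; b=cv2.imread('pics/scene0.png')[150:300,240:520]
cv2.imwrite('pics/crop_side.png',cv2.resize(a,None,fx=3.3,fy=3.3,interpolation=cv2.INTER_CUBIC))
cv2.imwrite('pics/crop_scene.png',cv2.resize(b,None,fx=2.8,fy=2.8,interpolation=cv2.INTER_CUBIC))
E
```

```text
(no output)
```

View pics/crop_side.png

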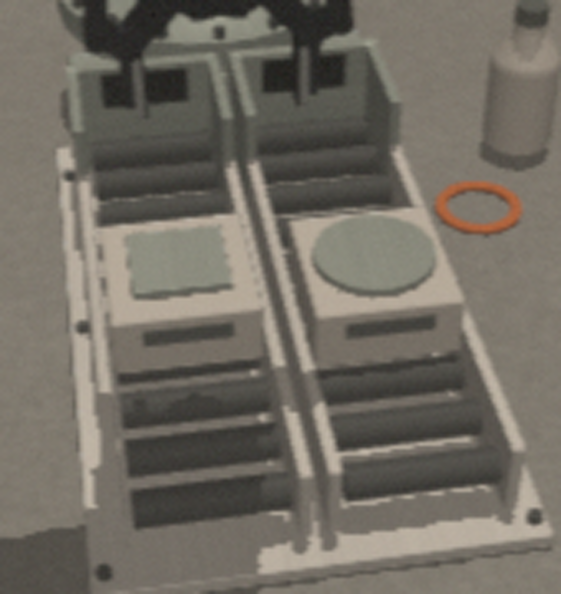

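View pics/crop_scene.png

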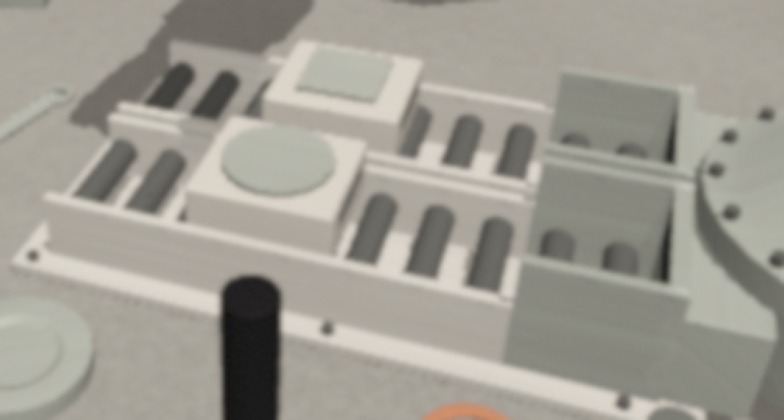

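The crops confirm it: the white carrier with the round disc is in the +x lane and the square one in the -x lane. Next I'll measure the disc and square centres and the lane direction.

Run:
```python
from h import *
seeds={'side':((352,157),(295,159)),'scene':((339,207),(363,177))}
P={}
for n in seeds:
    im=cv2.imread(f'pics/{n}0.png')
    lab=cv2.cvtColor(im,cv2.COLOR_BGR2LAB).astype(int)
    for nm,(u,v) in zip(('round','square'),seeds[n]):
        m=(lab[:,:,1]<(lab[v,u,1]+129)/2.0).astype(np.uint8)  # greenish
        print(n,nm,lab[v,u])
        nl,L,st,ce=cv2.connectedComponentsWithStats(m,connectivity=4)
        k=L[v,u]
        c=ce[k]; print(' ',st[k],c, onz(n,*c,0.103).round(4)); P[n,nm]=c
for nm in ('round','square'):
    o1,d1=ray('side',*P['side',nm]);o2,d2=ray('scene',*P['scene',nm])
    A=np.stack([d1,-d2],1); t=np.linalg.lstsq(A,o2-o1,rcond=None)[0]
    print(nm,'2view',((o1+d1*t[0]+o2+d2*t[1])/2).round(4),'gap',np.linalg.norm(o1+d1*t[0]-o2-d2*t[1]).round(4))
# base corners/screws, side crop pixels /3.3 + offset
f=lambda x,y,z:onz('side',240+x/3.3,80+y/3.3,z).round(4)
print('screws L,R near',f(104,572,.008),f(535,517,.008),'left up',f(82,327,.008),f(70,175,.008))
# rails near top ends / bays walls top (z .105): crop
print('bay wall tops outer L/R near', f(78,110,.105),f(397,100,.105),'stop corners',f(72,65,.105),f(368,45,.105))
print('rail tops at near end, inner-right rail', f(303,545,.066), f(330,545,.03), f(520,440,.066))
# carrier rear edge top z=.097
print('round rear top edge',f(310,318,.097),f(462,300,.097),'front',f(290,222,.097),f(425,208,.097))
```

```text
side round [145 125 135]
  [335 145  37  24 620] [352.78709677 156.75      ] [0.6248 0.0277 0.103 ]
side square [147 125 135]
  [279 149  31  21 520] [293.31923077 158.88461538] [0.4938 0.0398 0.103 ]
scene round [189 126 133]
  [319 194  41  26 839] [339.03098927 206.79499404] [0.6318 0.0349 0.103 ]
scene square [191 126 134]
  [346 166  34  21 484] [362.79752066 176.15082645] [0.5004 0.0465 0.103 ]
round 2view [0.6261 0.033  0.0988] gap 0.0002
square 2view [0.4941 0.0449 0.0991] gap 0.0001
screws L,R near [ 0.4284 -0.1417  0.008 ] [ 0.7022 -0.1367  0.008 ] left up [0.4231 0.0942 0.008 ] [0.4199 0.2961 0.008 ]
bay wall tops outer L/R near [0.4353 0.2373 0.105 ] [0.6802 0.2141 0.105 ] stop corners [0.4327 0.3069 0.105 ] [0.6742 0.302  0.105 ]
rail tops at near end, inner-right rail [ 0.5448 -0.1871  0.066 ] [ 0.5658 -0.1591  0.03  ] [ 0.6893 -0.1234  0.066 ]
round rear top edge [ 0.5742 -0.0257  0.097 ] [ 0.6748 -0.0225  0.097 ] front [0.5767 0.0794 0.097 ] [0.6734 0.0816 0.097 ]
```

The disc centre is at about (0.628, 0.031). Station yaw is about +1.2°, from the base screws (0.273 apart) and the disc–square spacing of 0.132, which matches the lane pitch. That puts the rear face at about y = -0.024 and the stop at about y = 0.30. First move: shift behind the carrier while closing the fingers.

```bash
python3 -m crank '[[-0.5,0.6,0,0,0,-0.1,0],[-1.0,1.2,0,0,0,-0.1,0],[-1.4,1.75,0,0,0,-0.1,0],[-1.4,1.75,0,0,0,-0.1,0],[-1.4,1.75,0,0,0,-0.1,0]]' 40
python3 - <<'E'
from h import *
for n in ('side','wrist'): cv2.imwrite(f'pics/{n}1.png',eyes.camera(n)[:,:,::-1])
E
```

```text
clock: 0.72
tcp_pos: [0.6294, -0.0838, 0.2306]
tool_rot: [[-0.017, 1.0, -0.002], [1.0, 0.017, 0.001], [0.001, -0.001, -1.0]]
contact_force: [-0.2, 0.1, -0.7]
opening: 0.001
```

View pics/wrist1.png

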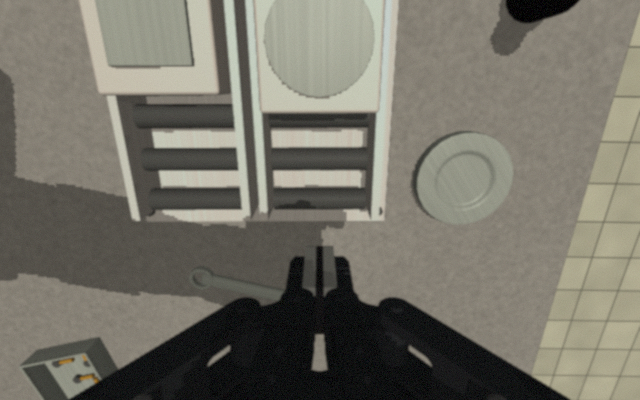

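View pics/side1.png

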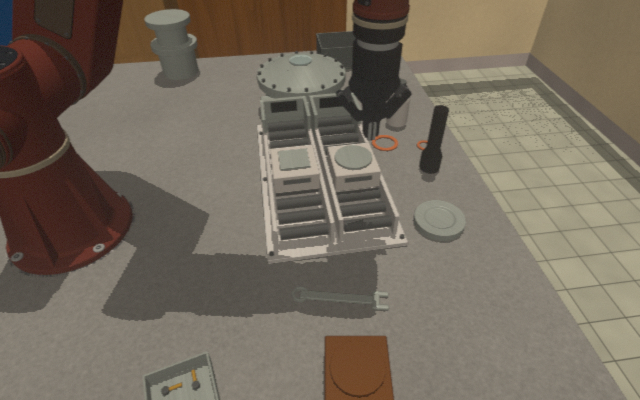

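The wrist view shows the disc carrier's rear edge at row 112, columns 262–378, centred at 320 like the fingers. I'll ray-check that edge at z = 0.097 before descending.

Run:
```python
from h import *
s=read_state();c=eyes.get_calibration('wrist');T=c['tool_from_camera'];R=np.array(s['tool_rot']);p=np.array(s['tcp_pos'])
def w(u,v,z):
    d=R@(T[:3,:3]@np.linalg.inv(c['intrinsics'])@[u,v,1]);o=p+R@T[:3,3];return (o+d*(z-o[2])/d[2]).round(4)
print(w(262,111,.097),w(378,111,.097),'rail ends',w(250,220,.066),w(381,218,.066),'disc',w(319,39,.103))
```

```text
[ 0.5803 -0.0217  0.097 ] [ 0.676 -0.02   0.097] rail ends [ 0.5584 -0.1329  0.066 ] [ 0.6927 -0.1284  0.066 ] disc [0.6264 0.0322 0.103 ]
```

All three views agree: centre x ≈ 0.628, rear face y ≈ -0.021. I'll go down to z ≈ 0.072, which is above the rails and in the middle of the face.

```bash
python3 -m crank '[[0,0,0.8,0,0,0,0],[0,0,1.6,0,0,0,0],[0,0,2.3,0,0,0,0],[0,0,2.64,0,0,0,0],[0,0,2.64,0,0,0,0]]'; python3 -m crank '[[0.2,0,0,0,0,0,0],[0.4,0,0,0,0,0,0],[0.55,0,0,0,0,0,0],[0.7,0,0,0,0,0,0],[0.85,0,0,0,0,0,0]]'
```

```text
clock: 1.45
tcp_pos: [0.6284, -0.0831, 0.0719]
tool_rot: [[-0.018, 1.0, -0.003], [1.0, 0.018, 0.001], [0.001, -0.003, -1.0]]
contact_force: [-0.2, 0.2, 0.8]
opening: -0.001
clock: 2.08
tcp_pos: [0.6291, -0.0324, 0.073]
tool_rot: [[-0.018, 1.0, 0.0], [1.0, 0.018, -0.0], [-0.0, 0.0, -1.0]]
contact_force: [-0.8, -9.5, 1.8]
opening: 0.003
```

Contact at y ≈ -0.033, as predicted. I'll push steadily from here.

```bash
python3 -m crank '[[0.2,0,0,0,0,0,0],[0.4,0,0,0,0,0,0],[0.6,0,0,0,0,0,0],[0.8,0,0,0,0,0,0],[1.0,0,0,0,0,0,0]]'; python3 -m crank '[[0.2,0,0,0,0,0,0],[0.4,0,0,0,0,0,0],[0.6,0,0,0,0,0,0],[0.8,0,0,0,0,0,0],[1.0,0,0,0,0,0,0]]';  python3 - <<'E'
from h import *
for n in ('side','scene'): cv2.imwrite(f'pics/{n}2.png',eyes.camera(n)[:,:,::-1])
E
```

```text
clock: 2.7
tcp_pos: [0.628, 0.0278, 0.0729]
tool_rot: [[-0.018, 1.0, -0.0], [1.0, 0.018, 0.0], [0.0, -0.0, -1.0]]
contact_force: [-0.1, -1.3, -0.0]
opening: -0.004
clock: 3.32
tcp_pos: [0.6268, 0.0877, 0.0728]
tool_rot: [[-0.017, 1.0, -0.0], [1.0, 0.017, -0.0], [-0.0, -0.0, -1.0]]
contact_force: [-1.5, -1.5, 0.5]
opening: 0.003
```

View pics/scene2.png

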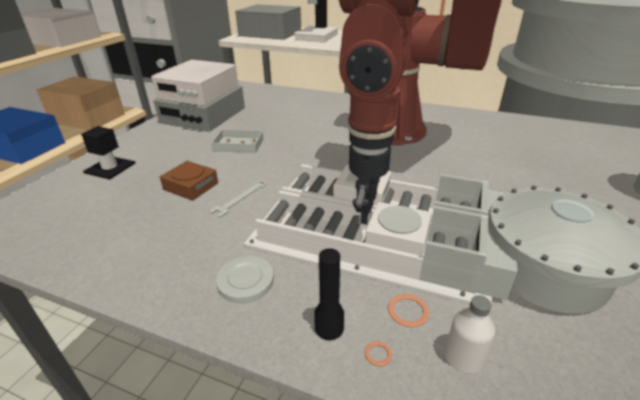

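View pics/side2.png

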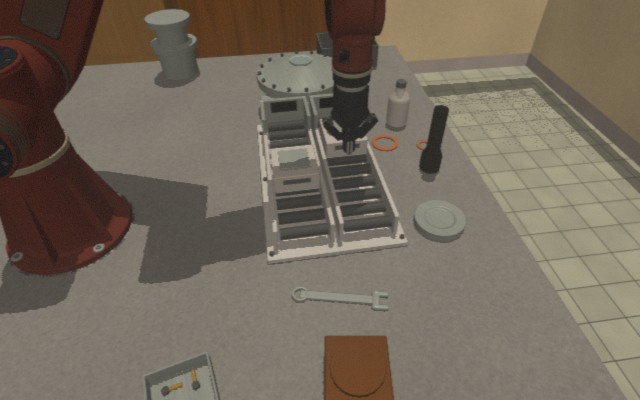

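The carrier is following the push (disc at scene (400,219)) and its front is at the bay mouth. I'll continue a bit more slowly.

```bash
python3 -m crank '[[0.15,0,0,0,0,0,0],[0.3,0,0,0,0,0,0],[0.45,0,0,0,0,0,0],[0.6,0,0,0,0,0,0],[0.75,0,0,0,0,0,0]]'; python3 -m crank '[[0.1,0,0,0,0,0,0],[0.2,0,0,0,0,0,0],[0.3,0,0,0,0,0,0],[0.4,0,0,0,0,0,0],[0.5,0,0,0,0,0,0]]'
```

```text
clock: 4.05
tcp_pos: [0.6263, 0.1326, 0.073]
tool_rot: [[-0.017, 1.0, 0.0], [1.0, 0.017, -0.0], [-0.0, 0.0, -1.0]]
contact_force: [0.6, -1.1, 1.1]
opening: -0.002
clock: 4.68
tcp_pos: [0.6256, 0.1622, 0.0729]
tool_rot: [[-0.017, 1.0, -0.0], [1.0, 0.017, -0.0], [-0.0, -0.0, -1.0]]
contact_force: [0.5, -1.9, 1.2]
opening: -0.0
```

```bash
python3 -m crank '[[0.07,0,0,0,0,0,0],[0.14,0,0,0,0,0,0],[0.21,0,0,0,0,0,0]]'
python3 - <<'E'
from h import *
im=eyes.camera('scene')[:,:,::-1]; cv2.imwrite('pics/scene3.png',cv2.resize(im[150:300,300:560],None,fx=3,fy=3,interpolation=cv2.INTER_CUBIC))
E
```

```text
clock: 5.05
tcp_pos: [0.6254, 0.1748, 0.0729]
tool_rot: [[-0.017, 1.0, -0.0], [1.0, 0.017, -0.0], [-0.0, -0.0, -1.0]]
contact_force: [-0.7, -2.4, 0.3]
opening: -0.001
```

View pics/scene3.png

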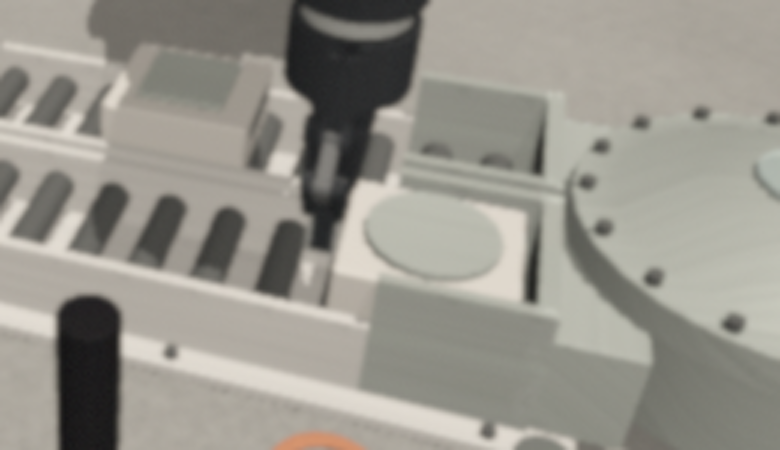

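The crop shows the carrier nearly home, with a small dark gap to the end wall still visible at crop (533,265). I'll push in small steps until the force rises.

```bash
python3 -m crank '[[0.05,0,0,0,0,0,0],[0.1,0,0,0,0,0,0]]'; python3 -m crank '[[0.04,0,0,0,0,0,0],[0.08,0,0,0,0,0,0]]'
```

```text
clock: 5.35
tcp_pos: [0.6253, 0.1806, 0.0729]
tool_rot: [[-0.017, 1.0, -0.0], [1.0, 0.017, -0.0], [-0.0, -0.0, -1.0]]
contact_force: [-0.4, -2.3, 0.4]
opening: -0.0
clock: 5.6
tcp_pos: [0.6252, 0.183, 0.0729]
tool_rot: [[-0.016, 1.0, -0.0], [1.0, 0.016, -0.005], [-0.005, -0.0, -1.0]]
contact_force: [-0.6, -19.2, 3.6]
opening: 0.0
```

The force jumped to 19 N at y = 0.183, close to the predicted 0.18, so it is at the stop. I'll back off slowly, then retreat and look.

```bash
python3 -m crank '[[-0.05,0,0,0,0,0,0],[-0.15,0,0,0,0,0,0],[-0.4,0,0,0,0,0,0],[-0.8,0,0,0,0,0,0],[-1.0,0,0,0,0,0,0]]'; python3 -m crank '[[0,0,-0.8,0,0,0,0],[-0.7,0,-1.6,0,0,0,0],[-1.4,0,-2.2,0,0,0,0],[-2.1,0,-2.4,0,0,0,0],[-2.1,0,-2.4,0,0,0,0]]';python3 - <<'E'
from h import *
im=eyes.camera('scene')[:,:,::-1]; cv2.imwrite('pics/scene4f.png',im); cv2.imwrite('pics/scene4.png',cv2.resize(im[150:300,300:560],None,fx=3,fy=3,interpolation=cv2.INTER_CUBIC))
im=eyes.camera('side')[:,:,::-1]; cv2.imwrite('pics/side4f.png',im); cv2.imwrite('pics/side4.png',cv2.resize(im[60:260,230:420],None,fx=3,fy=3,interpolation=cv2.INTER_CUBIC))
E
```

```text
clock: 6.22
tcp_pos: [0.6264, 0.1232, 0.0729]
tool_rot: [[-0.016, 1.0, -0.0], [1.0, 0.016, -0.0], [-0.0, -0.0, -1.0]]
contact_force: [-0.4, -0.4, -1.0]
opening: -0.0
clock: 6.85
tcp_pos: [0.6292, -0.0042, 0.2183]
tool_rot: [[-0.013, 1.0, 0.002], [1.0, 0.013, -0.001], [-0.001, 0.002, -1.0]]
contact_force: [-0.2, 1.2, -0.8]
opening: -0.003
```

View pics/scene4.png

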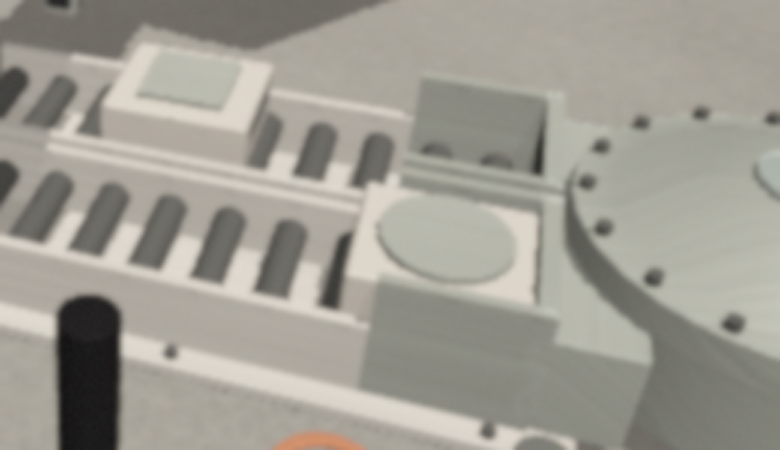

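View pics/side4.png

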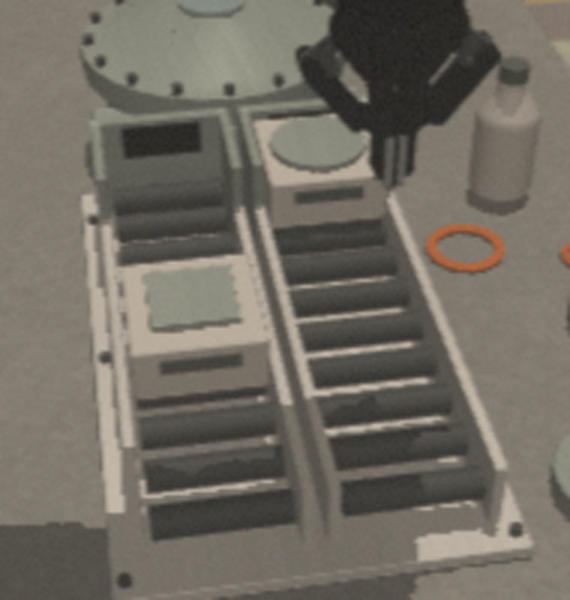

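The gap at the end wall has closed, and the carrier sits level in the bay with about 20 mm of its rear outside. I'll check both numerically.

Run:
```python
from h import *
for n,f,seeds in (('side','side4f',((230+193/3,60+297/3),)),('scene','scene4f',((300+190/3,150+80/3),(300+447/3,150+237/3)))):
    lab=cv2.cvtColor(cv2.imread(f'pics/{f}.png'),cv2.COLOR_BGR2LAB).astype(int)
    for u,v in seeds:
        u,v=int(u),int(v)
        m=(lab[:,:,1]<(lab[v,u,1]+129)/2.0).astype(np.uint8)
        _,L,st,ce=cv2.connectedComponentsWithStats(m,connectivity=4);k=L[v,u]
        print(n,st[k],ce[k],onz(n,*ce[k],.103).round(4))
u,v=300+447/3,150+237/3
print('disc by eye',onz('scene',u,v,.103).round(4)); s=read_state();print(s['clock'],np.abs(s['joint_vel']).max().round(3),s['contact_force'])
```

```text
side [279 149  31  21 531] [293.20338983 158.94915254] [0.4936 0.0396 0.103 ]
scene [346 167  34  20 486] [362.82510288 176.24897119] [0.5008 0.0467 0.103 ]
scene [  419   173   221   142 22186] [530.50081132 245.3268728 ] [0.6234 0.3875 0.103 ]
disc by eye [0.6269 0.2495 0.103 ]
6.95 0.028 [ 0.48495063 -0.16684191 -0.15865314]
```

The square moved less than 0.5 mm. The disc moved about 215 mm, and the TCP travelled 216 mm while in contact. I'm handing it in.

```bash
python3 -m crank '[[0,0,0,0,0,0,0],[0,0,0,0,0,0,0]]'; python3 -c "
from bench import workorder; print(workorder.job_done())"
```

```text
clock: 7.2
tcp_pos: [0.6282, 0.0003, 0.2164]
tool_rot: [[-0.019, 1.0, -0.001], [1.0, 0.019, 0.0], [0.0, -0.001, -1.0]]
contact_force: [0.5, 0.4, -0.6]
opening: 0.0
the job is handed in; nothing more can be done
None
```

I pushed the round-disc carrier about 215 mm along the +x lane with the closed fingers on the middle of its rear face. I stopped when the force jumped to 19 N at the stop, then backed off, moved clear and handed the job in at 7.2 s. The hand-in gave no verdict.

- **Round carrier:** the last pictures show no gap left at the end wall and the carrier level in its bay. The disc moved about 215 mm, against 216 mm of finger travel in contact. I read the disc's final position by eye, because the colour mask merged it with the chamber and that reading could not be used.
- **Square carrier:** it moved less than 0.5 mm in both views.
- **Camera disagreement:** the scene and side cameras differed by about 7 mm in absolute position throughout. I therefore relied on the contact force and on position changes rather than absolute positions.

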